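Stir the glazed chestnuts loose and hold the portion gate open

TASK

Take the stirring stick from its stand and, tip down among the chestnuts in the hopper, stir them loose in wide strokes or rounds that reach well towards both the clear wall and the steel wall opposite, at least twice each, keeping all six in the hopper. Stand the stick back in its hole and let go, then take the red handle, slide the spring-loaded gate out until its black pointer is in the middle of the green band (55 mm of travel), and hold it there at least two seconds so that all six drop into the bowl. Finish while still holding the gate there, and leave the bowl, jar, scanner and meal box in place.

Things in the scene. Friction and masses are not known exactly. Their poses are not given: they have to be found in the camera images.
- hopper: Fixed steel hopper on six legs (54 mm high, at x = +-80 mm, y = -68, 68, 255 mm). Origin on the counter under the funnel's centre; z up, +y the way the gate opens, +x towards the clear wall. Two rails for the gate (x = +-59 mm, 14 mm wide, top 66 mm high) run out to y = 265 mm. Scale on the +x rail: white, then green (48 to 62 mm of travel), then red.
- hopper_rim (a point): Centre of the funnel's open top, 128 mm above the counter; axes as the hopper's. Outside 108 mm (x) by 146 mm (y); upright walls with inner faces at x = -50 mm (steel) and x = +50 mm (clear); the two y ends slope, inner face from y = +-68 mm at the rim to y = +-28 mm at height 66 mm.
- gate_mouth (a point): Centre of the funnel's floor on the top face of the gate plate (height 64 mm); fixed to the hopper.
- gate (a joint): Travel of the slide gate in m along the hopper's +y: 0 shut (start), 0.080 fully out; the green band is 0.048 to 0.062. A spring closes it: about 3.3 N when shut, 9.4 N at 55 mm (110 N/m). The 56 mm (y) by 100 mm (x) mouth opens from its -y side as the gate moves out.
- gate_grip (a point): Red upright handle post of the gate, 20 by 20 mm (sides along the hopper's axes), 48 mm tall above a 30 mm square dark foot, top 124 mm above the counter. This point is on its axis at height 106 mm, at hopper x = 0, y = 150 mm when shut (67 mm clear of the hopper's outer wall); it travels with the gate.
- stick: Loose stirring stick standing upright in the stand: round wooden rod 12 mm diameter, its end tapered to 8 mm, 100 mm long, then a white square grip 20 by 20 mm, 45 mm tall; 145 mm in all, 40 to 85 g. Origin at the centre of the lower end, z along the stick towards the grip.
- stick_grip (a point): Middle of the stick's white grip, 122 mm above its lower end; axes as the stick's, grip sides along x and y.
- stick_tip (a point): Lower end of the stick (its origin).
- stand: Fixed wooden block 70 by 70 mm, 60 mm high, with one upright hole of 16 mm diameter (mouth widened to 24 mm) and 50 mm depth in the middle of its top (hole floor 10 mm above the counter). Origin at the centre of its underside, on the hole's axis. It may stand to the robot's right or left, the jar in the other place.
- bowl: Loose green takeaway bowl standing on the counter under the funnel, 132 mm across the rim, 42 mm high, 0.15 kg. Origin at the centre of its underside.
- nut0_center (a point): One of six glazed chestnuts, brown balls of 20 mm diameter, 10 g, lying on the gate in the hopper. This point is its centre.
- nut1_center (a point): One of six glazed chestnuts, brown balls of 20 mm diameter, 10 g, lying on the gate in the hopper. This point is its centre.
- nut2_center (a point): One of six glazed chestnuts, brown balls of 20 mm diameter, 10 g, lying on the gate in the hopper. This point is its centre.
- nut3_center (a point): One of six glazed chestnuts, brown balls of 20 mm diameter, 10 g, lying on the gate in the hopper. This point is its centre.
- nut4_center (a point): One of six glazed chestnuts, brown balls of 20 mm diameter, 10 g, lying on the gate in the hopper. This point is its centre.
- nut5_center (a point): One of six glazed chestnuts, brown balls of 20 mm diameter, 10 g, lying on the gate in the hopper. This point is its centre.
- jar: Bystander: amber jar with a black lid, 68 mm diameter, 85 mm high. Origin at the centre of its underside.
- scanner: Bystander: black hand scanner lying on the counter, about 135 by 50 by 30 mm. Origin under its head, at counter height.
- mealbox: Bystander: green meal box with a cardboard lid, 134 by 104 mm, 59 mm high. Origin at the centre of its underside.
Mind the look-alikes: they are no part of the job. What is meant by the stick is not turquoise, and is the smaller of those in its own colour.

How it is judged:
On the way, in this order (a step that is already met when the one before it is completed fails the run):
1. the held stick's tip is down among the chestnuts, towards the clear wall (z of stick_tip in the frame of hopper between 0.058 and 0.092 m and y of stick_tip in the frame of hopper between -0.05 and 0.05 m and x of stick_tip in the frame of hopper between -0.05 and 0.05 m and contact force between the fingers and stick above 0.5 N and height (world z) of each of nut0_center, nut1_center, nut2_center, nut3_center, nut4_center, nut5_center above 0.066 m and x of stick_tip in the frame of hopper above 0.012 m), for 0.04 s.
2. the stick is swept across towards the steel wall (z of stick_tip in the frame of hopper between 0.058 and 0.092 m and y of stick_tip in the frame of hopper between -0.05 and 0.05 m and x of stick_tip in the frame of hopper between -0.05 and 0.05 m and contact force between the fingers and stick above 0.5 N and height (world z) of each of nut0_center, nut1_center, nut2_center, nut3_center, nut4_center, nut5_center above 0.066 m and x of stick_tip in the frame of hopper below -0.012 m), for 0.04 s.
3. the stick is swept back towards the clear wall, and at least three chestnuts have been shifted by 10 mm, all six still in the hopper (all of step 1 and (distance of each of nut0_center, nut1_center, nut2_center from where it was at the start of the episode above 0.01 m or distance of each of nut0_center, nut1_center, nut3_center from where it was at the start of the episode above 0.01 m or distance of each of nut0_center, nut1_center, nut4_center from where it was at the start of the episode above 0.01 m or distance of each of nut0_center, nut1_center, nut5_center from where it was at the start of the episode above 0.01 m or distance of each of nut0_center, nut2_center, nut3_center from where it was at the start of the episode above 0.01 m or distance of each of nut0_center, nut2_center, nut4_center from where it was at the start of the episode above 0.01 m or distance of each of nut0_center, nut2_center, nut5_center from where it was at the start of the episode above 0.01 m or distance of each of nut0_center, nut3_center, nut4_center from where it was at the start of the episode above 0.01 m or distance of each of nut0_center, nut3_center, nut5_center from where it was at the start of the episode above 0.01 m or distance of each of nut0_center, nut4_center, nut5_center from where it was at the start of the episode above 0.01 m or distance of each of nut1_center, nut2_center, nut3_center from where it was at the start of the episode above 0.01 m or distance of each of nut1_center, nut2_center, nut4_center from where it was at the start of the episode above 0.01 m or distance of each of nut1_center, nut2_center, nut5_center from where it was at the start of the episode above 0.01 m or distance of each of nut1_center, nut3_center, nut4_center from where it was at the start of the episode above 0.01 m or distance of each of nut1_center, nut3_center, nut5_center from where it was at the start of the episode above 0.01 m or distance of each of nut1_center, nut4_center, nut5_center from where it was at the start of the episode above 0.01 m or distance of each of nut2_center, nut3_center, nut4_center from where it was at the start of the episode above 0.01 m or distance of each of nut2_center, nut3_center, nut5_center from where it was at the start of the episode above 0.01 m or distance of each of nut2_center, nut4_center, nut5_center from where it was at the start of the episode above 0.01 m or distance of each of nut3_center, nut4_center, nut5_center from where it was at the start of the episode above 0.01 m)), for 0.04 s.
4. the stick stands in its hole again, let go, with all six chestnuts still in the hopper (horizontal distance between stick and stand below 0.01 m and height (world z) of stick below 0.025 m and angle between stick's own z axis and vertical below 0.25 rad and contact force between the fingers and stick below 0.1 N and height (world z) of each of nut0_center, nut1_center, nut2_center, nut3_center, nut4_center, nut5_center above 0.066 m), for 0.2 s.
5. the gate is held in the green band for 1.8 s (value of joint gate between 0.048 and 0.062 m and contact force between the fingers and gate above 1.5 N), for 1.8 s.
At the end, for the whole second after the job is handed in: Gate held by the gripper (over 1.5 N) at 48 to 62 mm of travel; all six chestnuts in the bowl (within 64 mm of its axis, below 50 mm); stick released in its hole (within 10 mm of the axis, lower end below 25 mm, within 0.25 rad of upright) (all of step 5 and velocity of joint gate between -0.01 and 0.01 m/s and horizontal distance between each of nut0_center, nut1_center, nut2_center, nut3_center, nut4_center, nut5_center and bowl below 0.064 m and height (world z) of each of nut0_center, nut1_center, nut2_center, nut3_center, nut4_center, nut5_center below 0.05 m and horizontal distance between stick and stand below 0.01 m and height (world z) of stick below 0.025 m and angle between stick's own z axis and vertical below 0.25 rad and contact force between the fingers and stick below 0.1 N); the arm keeps its last pose, push and grip.
It fails at once if the jar is knocked away (more than 30 mm) (distance of jar from where it was at the start of the episode above 0.03 m).
It fails at once if the scanner is knocked away (more than 30 mm) (distance of scanner from where it was at the start of the episode above 0.03 m).
It fails at once if the meal box is knocked away (more than 30 mm) (distance of mealbox from where it was at the start of the episode above 0.03 m).
It fails at once if the bowl is knocked away (more than 30 mm) (distance of bowl from where it was at the start of the episode above 0.03 m).
It also fails if it takes over 72 s, if anything falls off the work surface, if the arm or the gripper's body presses on something with over 40 N, if the wrist force passes 120 N, or if a joint passes its speed limit or range.

ROBOT

A 6-joint arm with a two-finger parallel gripper is mounted at the origin on the work surface. World frame = base frame: x ahead of the robot, y to its left, z up, the work surface at z = 0. Lengths are in m, angles in rad, forces in N, time in s.
With the tool pointing down it reaches from about 0.375 to 0.9 m from the base axis. Payload 3.1 kg.
Tool frame: the origin (TCP) lies midway between the tips of the shut fingers; the grasp point (between the pads) lies 19 mm behind it; x points along the fingers, z is the direction in which the jaws open and shut, and the axes are right-handed (so a half turn about x gives the same grasp; the last joint's range is limited). The gripper opens to 85 mm and grips with 20 to 120 N. Pads are 22 mm wide; open, the fingers measure 114 mm over their backs; the gripper's body (76 mm by 85 mm) begins 54 mm behind the grasp point. The pads swing forward as they close: fully open they stand 13 mm farther back than shut.
Start: joints at [-1.29, 0.527, 1.433, -0, 1.181, -0.178], TCP at [0.277, -0.56, 0.231] pointing down, gripper open.
Joint ranges: [-3.08, 3.08], [-0.75, 2.2], [0.22, 2.44], [-1.43, 4.57], [0, 2.65], [-2.85, 2.85]. Speed limits (rad/s): [2.79, 2.79, 3.14, 3.14, 3.14, 3.14].

INTERFACE

Orientations are given as a unit quaternion [x, y, z, w].
In Python, from station import status, snapshot, camera_params, ticket gives the robot as it stands.
- The arm moves only by the tool arm_command, never from a script. Its argument "series" is a list that holds one entry, the list of rows, each a list of 4 numbers: the shift along the tool's x, y, z in mm, then the turn about the tool's x in rad. A call has 1 to 10 rows; each row shifts and turns the commanded pose from where the row before left it, along the tool's axes as they then stand; what a row does not reach is not made up. A row lasts 1/10 s, in which the tool goes at most 50 mm and 8.59 degrees, less where a joint would pass 70% of its speed; a pose out of reach is approached as far as the arm can. A call is refused whole if a number of a shift passes 50 or a number of a turn 0.15, either way. A call with a gripper value outside its range is refused whole. "jaw" is the opening in per cent of the stroke, from 0 (shut) to 100 (fully open), set as the call begins (left out, the last holds). The fingers move at their own pace and stop on an object; "force" is the grip in N (left out, the last holds). Time passes only in rows, so rows that do not move let the fingers close. It gives the time, the measured TCP pose, the force and the opening at its end, in the units of the state.
- status.sense(): the state, without advancing time (a new reading comes with each control period).
- snapshot(name): name is "scene" or "top" or "wrist"; returns the picture (384x512x3 uint8, red, green, blue); there is no depth.
- camera_params(name): a dict with "fovy" (degrees; the focal length in pixels is half the picture's height over the tangent of half this angle, whatever the lens; pixels are square), "cx", "cy" (the principal point, pixels), "k1" (the pictures are not rectified: a ray, as slopes to the right and down, at radius r is drawn at 1 + k1 r^2 times it, then the intrinsics apply), "extrinsics" (4x4, takes a point from camera to world coordinates); the wrist camera has in their place "mount" (4x4, takes a point from camera to tool coordinates, whose origin is the TCP and whose axes are the tool frame's). Camera axes: x right, y down, z forward; pixel columns grow to the right and rows downward; lengths in m; the calibration is good to about 2 mm. A picture is of the moment at which its call begins: read the wrist's pose just before it. camera_params takes no time and is no camera call.
- ticket.sign_off(): hands the job in, once; it reports no verdict.
The state is a dict: "t": time; "q": joint angles; "qd": joint speeds; "tau": joint torques, N m; "tcp_pos": TCP position; "tool_rot": TCP orientation; "force": force on the tool from outside, world axes, zero at the start; "ft_torque": the same for the moment, N m; "finger_gap": opening from 0.0 (shut) to 1.0 (fully open).
Only numpy, scipy, OpenCV 4.12 (cv2) and the standard library are available. Lean on these libraries where they do the work, as an engineer would, in place of code of your own. Each camera call takes 0.05 s, during which the arm holds its last target. There are 200 camera calls.

## Working session

There is one attempt and no reset: what is moved stays moved. The work goes in short steps, Python scripts to look and compute and a tool call to move; the robot and the scene stay as the last step left them, time stands still between calls to the robot, and variables do not carry over. Pictures are saved under pics/ and viewed, about 8 in all and at most 12, crops included, and the job is handed in when it is done.

Besides the shell and the picture viewer there is one more tool, called after ">>>" as a command line: name --argument value ..., lists and objects as JSON in quotes. arm_command: Moves the arm, as the interface text tells. Its arguments: {"type":"object","properties":{"series":{"type":"array"},"jaw":{"type":"number"},"force":{"type":"number"}},"required":["series"]}

```bash
mkdir -p pics && ls && python3 - <<'E'
from station import status, snapshot, camera_params
import cv2,json
s=status.sense();print({k:s[k] for k in('t','q','tcp_pos','tool_rot','finger_gap')})
for n in("scene","top"):
    im=snapshot(n);cv2.imwrite(f"pics/{n}0.png",im[:,:,::-1])
for n in("scene","top","wrist"):print(n,camera_params(n))
E
```

```text
pics
{'t': 0.0, 'q': array([-1.28949267e+00,  5.28478476e-01,  1.43393919e+00,  1.86187171e-05,
        1.18141184e+00, -1.78492442e-01]), 'tcp_pos': array([ 0.27718011, -0.5593502 ,  0.23031434]), 'tool_rot': array([ 0.37344185,  0.60136538, -0.37237332,  0.60019911]), 'finger_gap': 0.995540898879121}
scene {'fovy': 52.380612555748556, 'cx': 255.6397359238664, 'cy': 185.66350773038434, 'k1': -0.08091933516097832, 'extrinsics': array([[-0.78432638,  0.41806334, -0.45831777,  1.11176523],
       [ 0.62030774,  0.52007771, -0.5871435 ,  0.6595991 ],
       [-0.00710232, -0.74481019, -0.66723859,  0.79110079],
       [ 0.        ,  0.        ,  0.        ,  1.        ]])}
top {'fovy': 45.55655042747149, 'cx': 256.56133792243895, 'cy': 193.28605182039212, 'k1': 0.01256331627635999, 'extrinsics': array([[ 0.02794696, -0.99564312,  0.08895922,  0.51739722],
       [-0.99960403, -0.02754401,  0.00575417,  0.04285007],
       [-0.0032788 , -0.08908481, -0.99601865,  1.50632549],
       [ 0.        ,  0.        ,  0.        ,  1.        ]])}
wrist {'fovy': 70.07230796511988, 'cx': 252.20519146675335, 'cy': 191.99524371217436, 'k1': -0.007760069364325501, 'mount': array([[ 3.19137911e-04, -2.79702199e-01,  9.60086755e-01,
        -1.42241374e-01],
       [ 2.07973741e-04, -9.60086765e-01, -2.79702271e-01,
         7.14195224e-02],
       [ 9.99999927e-01,  2.88936433e-04, -2.48229372e-04,
        -1.24392130e-03],
       [ 0.00000000e+00,  0.00000000e+00,  0.00000000e+00,
         1.00000000e+00]])}
```

View pics/scene0.png

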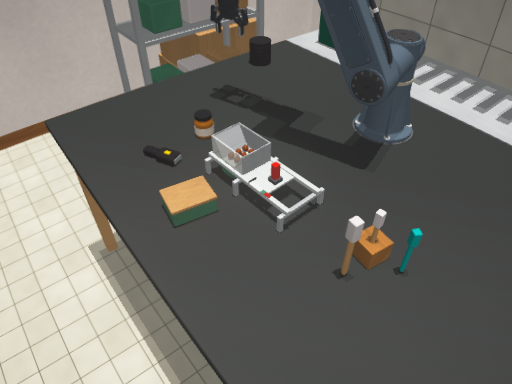

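View pics/top0.png

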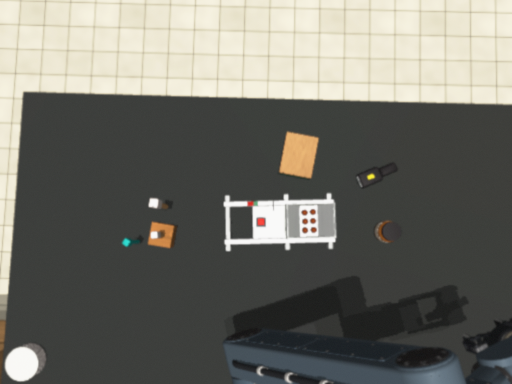

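The scene shows three stick candidates. In the top view (grip pixels):
- White stick standing in the wooden stand at (154,235), stand at (161,235). In the scene view it is at (379,216).
- Larger white stick beside it at (154,203). In the scene view it is at (354,228).
- Turquoise stick at (126,242).

I choose the one in the stand: it is white and smaller. The hopper is at about (309,220) with +y to image left, the red handle is at (261,222), and the jar is at (388,231).

```bash
python3 - <<'E'
import cv2,numpy as np
a=cv2.imread("pics/top0.png")
h=cv2.resize(a[185:260,215:345],None,fx=6,fy=6,interpolation=cv2.INTER_CUBIC)
s=cv2.resize(a[190:255,115:185],None,fx=6,fy=6,interpolation=cv2.INTER_CUBIC)[:, :]
cv2.imwrite("pics/toph.png",h)
b=cv2.imread("pics/scene0.png")
t=cv2.resize(b[195:295,325:435],None,fx=3.9,fy=3.9,interpolation=cv2.INTER_CUBIC)[:390]
o=np.zeros((390,420+t.shape[1],3),np.uint8);o[:,:420]=s[:390];o[:t.shape[0],420:]=t
cv2.imwrite("pics/stick.png",o);print(o.shape)
E
```

```text
(390, 849, 3)
```

View pics/toph.png

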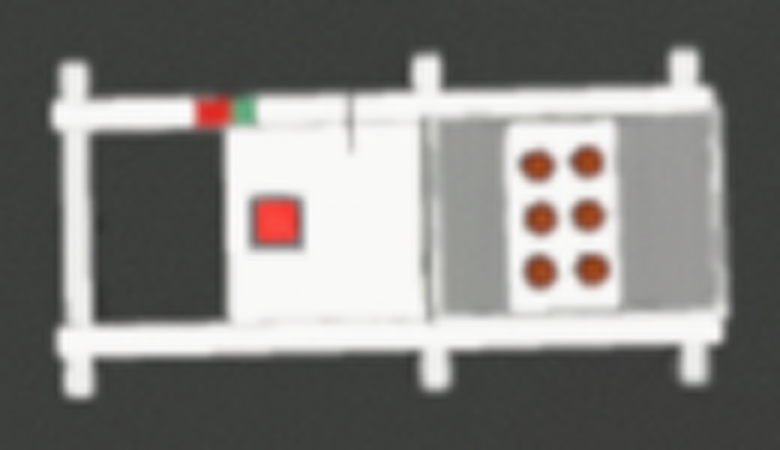

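View pics/stick.png

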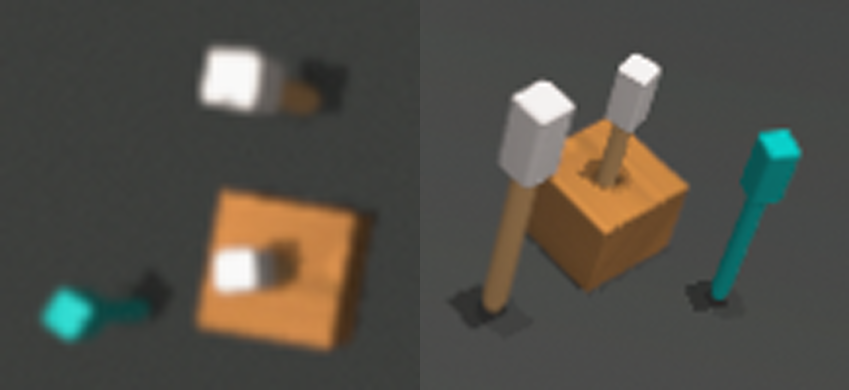

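The crops confirm the choice. The stick in the stand has its grip top at crop (235,270), and the stand-top corners are (222,190), (356,211), (333,349) and (198,328). In the hopper crop, the handle top is at (277,221) and the mouth centre is about (563,215). The nuts sit in a 2x3 grid.

```bash
cat > h.py <<'E'
import numpy as np, cv2
from scipy.spatial.transform import Rotation as R
from station import status, snapshot, camera_params
def rays(n,uv,s=None):
    p=camera_params(n);f=192/np.tan(np.radians(p['fovy']/2))
    K=np.array([[f,0,p['cx']],[0,f,p['cy']],[0,0,1]])
    x=cv2.undistortPoints(np.float64(uv).reshape(-1,1,2),K,np.array([p['k1'],0,0,0])).reshape(-1,2)
    if n=='wrist':
        T=np.eye(4);T[:3,:3]=R.from_quat(s['tool_rot']).as_matrix();T[:3,3]=s['tcp_pos'];E=T@p['mount']
    else:E=p['extrinsics']
    return E[:3,3],np.c_[x,np.ones(len(x))]@E[:3,:3].T
def at(n,uv,z,s=None):
    o,d=rays(n,uv,s);return o+d*((z-o[2])/d[:,2])[:,None]
E
python3 - <<'E'
from h import *
np.set_printoptions(precision=4,suppress=True)
def H(p):return (np.float64(p)+.5)/6-.5+[215,185]
def S(p):return (np.float64(p)+.5)/6-.5+[115,190]
print('mouth',at('top',H([[563,215]]),.064),'nuts',at('top',H([[537,165],[586,161],[541,218],[588,215],[540,271],[592,269]]),.074))
print('post',at('top',H([[277,221]]),.124))
r=at('top',H([[60,115],[710,98],[60,341],[720,330]]),.066);print(r)
for i in(0,2):d=r[i]-r[i+1];print('yaw+y',np.degrees(np.arctan2(-d[0],d[1])))
print('grip top',at('top',S([[235,270]]),.155))
c=at('top',S([[222,190],[356,211],[333,349],[198,328]]),.06);print('stand',c.mean(0),c)
e=c[0]-c[1];print('standyaw',np.degrees(np.arctan2(-e[0],e[1])))
s=status.sense();print(R.from_quat(s['tool_rot']).as_matrix())
# jar, and hopper along scene: cross-check with scene view: stand corners
def C(p):return (np.float64(p)-[420,0]+.5)/3.9-.5+[325,195]
print('scene grip top',at('scene',C([[638,70]]),.155))
print('jar',at('top',[[389,231]],.085))
E
```

```text
mouth [[ 0.565  -0.1144  0.064 ]] nuts [[ 0.5904 -0.0993  0.074 ]
 [ 0.5932 -0.1248  0.074 ]
 [ 0.5628 -0.1019  0.074 ]
 [ 0.565  -0.1263  0.074 ]
 [ 0.5353 -0.1019  0.074 ]
 [ 0.5371 -0.1289  0.074 ]]
post [[0.556  0.0358 0.124 ]]
[[ 0.6101  0.1512  0.066 ]
 [ 0.6285 -0.1903  0.066 ]
 [ 0.4919  0.1471  0.066 ]
 [ 0.5073 -0.1971  0.066 ]]
yaw+y 3.0914086310307516
yaw+y 2.561224874591701
grip top [[0.5077 0.3498 0.155 ]]
stand [0.508  0.3492 0.06  ] [[0.5488 0.3802 0.06  ]
 [0.5397 0.3092 0.06  ]
 [0.4673 0.318  0.06  ]
 [0.4763 0.3892 0.06  ]]
standyaw -7.28943362105968
[[-0.0006  0.8962  0.4437]
 [ 0.0019  0.4437 -0.8962]
 [-1.      0.0004 -0.002 ]]
scene grip top [[0.51   0.3503 0.155 ]]
jar [[ 0.5386 -0.3615  0.085 ]]
```

>>> arm_command --series '[[[-4,15,-18,0],[-4,30,-36,0],[-4,31,-36,0],[-4,31,-36,0],[-4,31,-36,0],[-4,31,-36,0],[-4,31,-36,0],[-4,31,-36,0],[-4,31,-36,0],[-4,31,-36,0]]]' --jaw 70

```text
t: 1.1
tcp_pos: [0.388, -0.1216, 0.2714]
tool_rot: [0.373, 0.601, -0.373, 0.601]
force: [1.5, -0.8, -0.5]
finger_gap: 0.698
```

>>> arm_command --series '[[[0,31,-36,0],[0,31,-36,0],[0,31,-36,0],[0,31,-36,0],[0,31,-36,0],[0,31,-36,0],[0,31,-36,0],[0,31,-36,0],[0,31,-36,0],[0,19,-20,0]]]'

```text
t: 2.1
tcp_pos: [0.5026, 0.3204, 0.2708]
tool_rot: [0.372, 0.601, -0.372, 0.601]
force: [0.5, -0.3, -0.2]
finger_gap: 0.697
```

```bash
python3 - <<'E'
from h import *
import json
s=status.sense();print({k:s[k] for k in('t','q','tcp_pos','tool_rot','finger_gap','force')})
im=snapshot('wrist')[:,:,::-1];cv2.imwrite('pics/w1.png',cv2.resize(im,(768,576),interpolation=cv2.INTER_CUBIC))
E
```

```text
{'t': 2.1, 'q': array([3.79821984e-01, 4.45838022e-01, 1.46207950e+00, 8.52815878e-04,
       1.23344971e+00, 1.48791186e+00]), 'tcp_pos': array([0.50255852, 0.3203996 , 0.2707822 ]), 'tool_rot': array([ 0.37234914,  0.60145475, -0.37188256,  0.60109206]), 'finger_gap': 0.6968604376513667, 'force': array([ 0.49271823, -0.34285836, -0.23355141])}
```

View pics/w1.png

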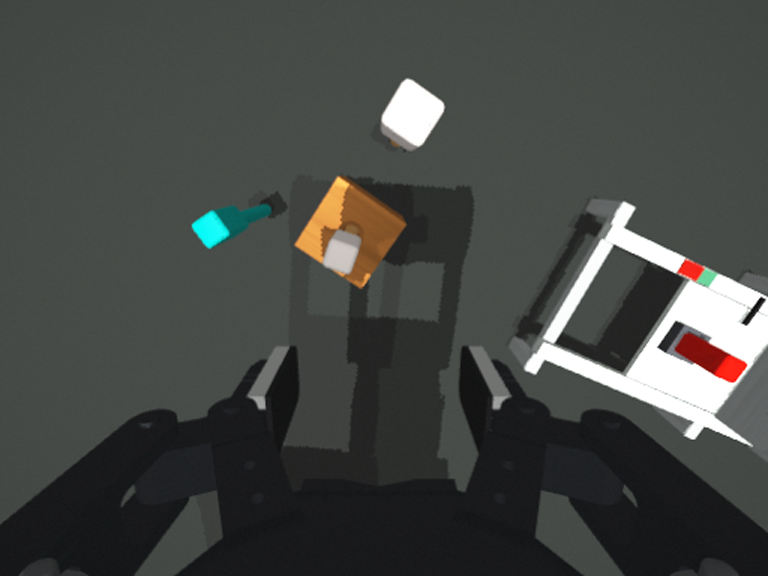

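```bash
python3 - <<'E'
import cv2
a=cv2.imread("pics/w1.png")
cv2.imwrite("pics/w1c.png",cv2.resize(a[170:290,290:410],None,fx=5,fy=5,interpolation=cv2.INTER_CUBIC))
E
```

```text
(no output)
```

View pics/w1c.png

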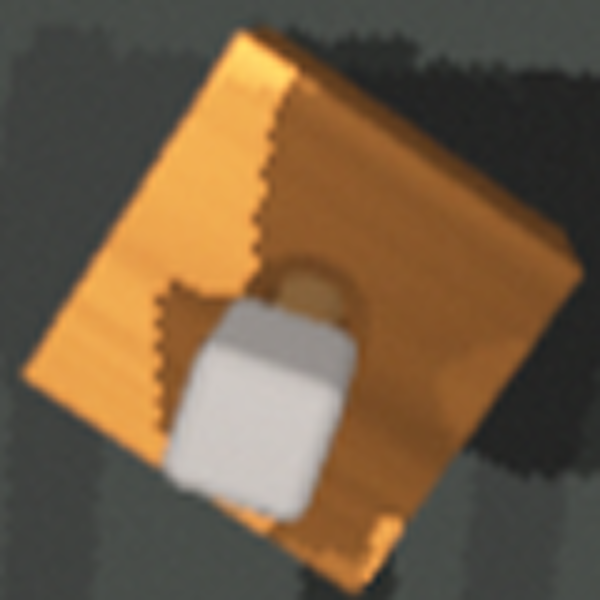

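The crop shows the grip-top corners at (208,342), (342,388), (300,522) and (168,475), and the stand-top corners at (245,30), (583,270), (357,592) and (22,375).

```bash
python3 - <<'E'
from h import *
np.set_printoptions(precision=4,suppress=True)
s=status.sense()
def U(p):
    p=(np.float64(p)+.5)/5-.5+[290,170]; return (p+.5)/1.5-.5
g=at('wrist',U([[208,342],[342,388],[300,522],[168,475]]),.155,s)
print(g,g.mean(0));
for i in range(4):
    d=g[(i+1)%4]-g[i];print('edge',np.linalg.norm(d[:2])*1e3,np.degrees(np.arctan2(d[1],d[0]))%90)
b=at('wrist',U([[245,30],[583,270],[357,592],[22,375]]),.06,s);print('stand',b.mean(0))
d=b[1]-b[0];print(np.degrees(np.arctan2(d[1],d[0]))%90)
m=R.from_quat(s['tool_rot']).as_matrix();print('phi',np.degrees(np.arctan2(m[1,2],m[0,2])))
print('tall',at('wrist',[[270,72]],.19,s),at('top',[[153.5,202.5]],.19),'turq',at('top',[[126,242]],.14))
# gate post top, wrist
print('post',at('wrist',[[490,246]],.124,s))
E
```

```text
[[0.5165 0.3648 0.155 ]
 [0.5188 0.3471 0.155 ]
 [0.5005 0.3444 0.155 ]
 [0.4985 0.3622 0.155 ]] [0.5086 0.3546 0.155 ]
edge 17.869155397226507 7.360420676766637
edge 18.467661617992547 8.633683424027055
edge 17.999475243839864 6.335911284936586
edge 18.14347518615966 8.253909632616711
stand [0.5083 0.3552 0.06  ]
81.65634162839278
phi -63.44398391937169
tall [[0.5996 0.3578 0.19  ]] [[0.6001 0.347  0.19  ]] turq [[0.4834 0.4345 0.14  ]]
post [[0.5582 0.0414 0.124 ]]
```

>>> arm_command --series '[[[0,10,-13,0],[0,9.5,-12.6,0],[15,0,0,0.111],[25,0,0,0.111],[25,0,0,0.11],[15,0,0,0],[5,0,0,0],[0,0,0,0]]]'

```text
t: 2.95
tcp_pos: [0.5085, 0.3482, 0.1857]
tool_rot: [0.467, 0.531, -0.468, 0.531]
force: [-0.2, -0.1, 0.6]
finger_gap: 0.694
```

```bash
python3 - <<'E'
from h import *
s=status.sense();print({k:s[k] for k in('t','q','tcp_pos','tool_rot','finger_gap','force')})
im=snapshot('wrist')[:,:,::-1];cv2.imwrite('pics/w2.png',cv2.resize(im,(768,576),interpolation=cv2.INTER_CUBIC))
E
```

```text
{'t': 2.95, 'q': array([4.19319584e-01, 5.69090971e-01, 1.49893404e+00, 3.14776824e-05,
       1.07513186e+00, 1.86287227e+00]), 'tcp_pos': array([0.5085168 , 0.34821224, 0.18570536]), 'tool_rot': array([ 0.46670411,  0.53101349, -0.46770147,  0.53053491]), 'finger_gap': 0.6939226178250322, 'force': array([-0.22332135, -0.10671241,  0.58934943])}
```

View pics/w2.png

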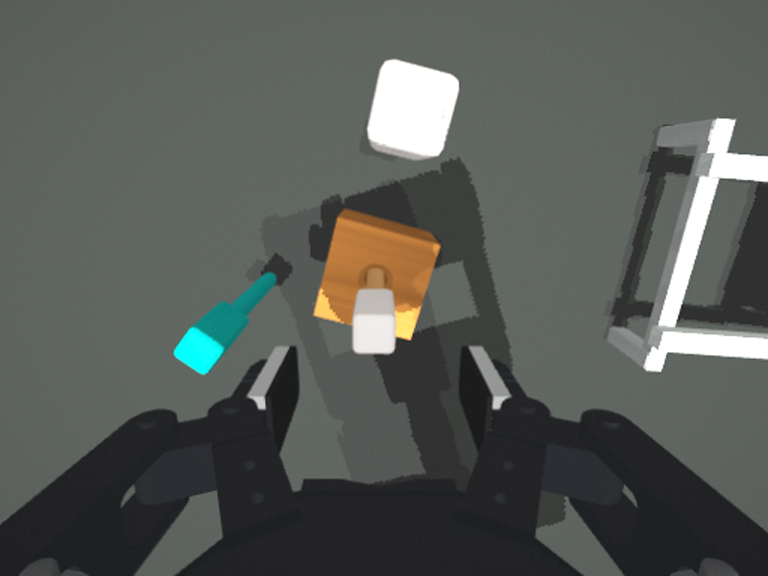

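The stick's grip is now square between the open jaws, with its top-face centre at about (374,335). The tall white stick is at (413,108) and the turquoise one at (205,350), both clear.

```bash
python3 - <<'E'
from h import *
s=status.sense()
u=lambda p:(np.float64(p)+.5)/1.5-.5
g=at('wrist',u([[356,317],[393,317],[394,353],[354,353],[374,335]]),.155,s);print(g)
M=R.from_quat(s['tool_rot']).as_matrix();print((g[4]-s['tcp_pos'])@M*1e3)
E
```

```text
[[0.51439333 0.36080043 0.155     ]
 [0.51651502 0.3442813  0.155     ]
 [0.49904657 0.34139868 0.155     ]
 [0.49668989 0.35973762 0.155     ]
 [0.50676418 0.35168044 0.155     ]]
[31.62748805 -1.89284687 -3.40746514]
```

>>> arm_command --series '[[[15,-1.5,-3,0],[20,0,0,0],[20,0,0,0],[14,0,0,0],[5,0,0,0],[0,0,0,0]]]'

```text
t: 3.6
tcp_pos: [0.5069, 0.3514, 0.1123]
tool_rot: [0.467, 0.531, -0.467, 0.531]
force: [1.0, -0.2, -0.6]
finger_gap: 0.696
```

>>> arm_command --series '[[[0,0,0,0],[0,0,0,0],[0,0,0,0],[0,0,0,0],[0,0,0,0],[0,0,0,0],[0,0,0,0],[0,0,0,0]]]' --jaw 0 --force 50

```text
t: 4.4
tcp_pos: [0.5074, 0.3516, 0.1133]
tool_rot: [0.468, 0.531, -0.466, 0.531]
force: [-0.1, -0.9, 5.6]
finger_gap: 0.226
```

>>> arm_command --series '[[[-8,0,0,0],[-20,0,0,0],[-35,0,0,0],[-40,0,0,0],[-35,0,0,0],[-15,0,0,0.04],[-4,0,15,0.04],[0,3,30,0],[0,5,42,0],[0,6,45,0]]]'

```text
t: 5.4
tcp_pos: [0.5263, 0.2183, 0.2678]
tool_rot: [0.487, 0.513, -0.489, 0.511]
force: [1.0, 0.1, -0.1]
finger_gap: 0.226
```

>>> arm_command --series '[[[0,6,45,0],[0,6,45,0],[0,6,45,0],[0,6,45,0],[0,6,45,0],[0,5,45,0],[0,3,35,0],[0,1,20,0],[0,0,10,0],[0,0,0,0]]]'

```text
t: 6.4
tcp_pos: [0.5815, -0.1139, 0.268]
tool_rot: [0.488, 0.512, -0.489, 0.51]
force: [-0.6, 0.4, -0.6]
finger_gap: 0.23
```

```bash
python3 - <<'E'
from h import *
s=status.sense();print({k:s[k] for k in('t','q','tcp_pos','tool_rot','finger_gap','force')})
im=snapshot('wrist')[:,:,::-1];cv2.imwrite('pics/w3.png',cv2.resize(im,(768,576),interpolation=cv2.INTER_CUBIC))
E
```

```text
{'t': 6.4, 'q': array([-3.81695652e-01,  4.45038932e-01,  1.47181055e+00, -2.19873549e-04,
        1.22751253e+00,  1.14408251e+00]), 'tcp_pos': array([ 0.58152025, -0.11386928,  0.26803057]), 'tool_rot': array([ 0.48816812,  0.51202621, -0.48903246,  0.51026297]), 'finger_gap': 0.23012127043388528, 'force': array([-0.63335923,  0.3670257 , -0.58686123])}
```

View pics/w3.png

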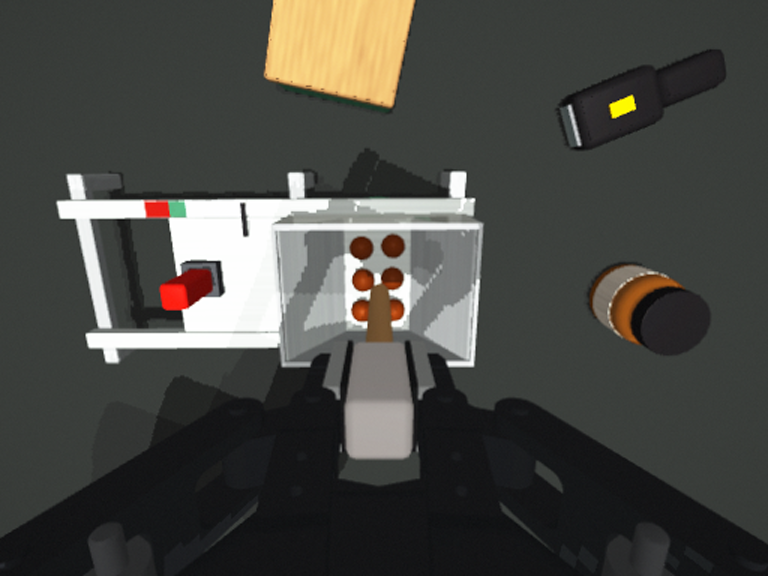

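The stick is held upright over the hopper with its tip at (380,287). The nuts are at (361,247), (393,246), (363,279), (392,278), (361,310) and (397,310). The post top is at (175,295), and the mouth is a white rectangle about x 346–411.

```bash
python3 - <<'E'
from h import *
np.set_printoptions(precision=1,suppress=True)
s=status.sense()
u=lambda p:(np.float64(p)+.5)/1.5-.5
M=R.from_quat(s['tool_rot']).as_matrix();f=lambda g:(g-s['tcp_pos'])@M*1e3
print('nuts tool',f(at('wrist',u([[361,247],[393,246],[363,279],[392,278],[361,310],[397,310]]),.074,s)))
print('rim',f(at('wrist',u([[278,225],[481,223],[473,365],[283,365]]),.128,s)))
print('mouth y-edges',f(at('wrist',u([[346,250],[411,250]]),.064,s)))
print('tip if z=.165',f(at('wrist',u([[380,288]]),.165,s)))
print('post top',f(at('wrist',u([[175,295]]),.124,s)),at('wrist',u([[175,295]]),.124,s)*1e3)
print('phi',np.degrees(np.arctan2(M[1,2],M[0,2])))
print(M)
E
```

```text
nuts tool [[194.3   8.4 -15.9]
 [194.3   9.3  10.6]
 [194.4 -19.1 -14.6]
 [194.3 -18.2  10. ]
 [194.4 -46.9 -16.6]
 [194.4 -46.9  14.6]]
rim [[140.3  33.7 -70.4]
 [140.1  35.1  68.8]
 [140.4 -72.1  70.3]
 [140.6 -72.3 -73.9]]
mouth y-edges [[204.3   4.  -29.2]
 [204.3   4.   26.4]]
tip if z=.165 [[103.3  -0.5  -0.4]]
post top [[ 144.6  -17.9 -150.4]] [[556.4  37.1 124. ]]
phi -87.34043575209257
[[-0.  1.  0.]
 [ 0.  0. -1.]
 [-1. -0. -0.]]
```

>>> arm_command --series '[[[0,-5.2,-1,0],[15,0,0,0],[20,0,0,0],[20,0,0,0],[20,0,0,0],[12,0,0,0],[6,0,0,0],[0,0,0,0],[0,0,0,0]]]'

```text
t: 7.35
tcp_pos: [0.5779, -0.1117, 0.1771]
tool_rot: [0.488, 0.511, -0.488, 0.512]
force: [-0.2, 1.0, -0.8]
finger_gap: 0.226
```

>>> arm_command --series '[[[0,6.5,0,0],[0,-3.8,-5.3,0],[0,-10,-3.3,0],[0,-12.4,0,0],[0,-10,3.3,0],[0,-3.8,5.3,0],[0,3.8,5.3,0],[0,10,3.3,0],[0,12.4,0,0],[0,10,-3.3,0]]]'

```text
t: 8.35
tcp_pos: [0.5826, -0.118, 0.1765]
tool_rot: [0.489, 0.511, -0.488, 0.512]
force: [0.7, -0.9, -0.7]
finger_gap: 0.226
```

```bash
python3 - <<'E'
from h import *
s=status.sense();print({k:s[k] for k in('t','tcp_pos','tool_rot','finger_gap','force')})
a=snapshot('wrist')[:,:,::-1];b=snapshot('scene')[:,:,::-1];c=snapshot('top')[:,:,::-1]
o=np.zeros((560,768,3),np.uint8)
o[:,:]=0
w=cv2.resize(a[90:250,150:350],(500,400),interpolation=cv2.INTER_CUBIC);o[:400,:500]=w
o[:260,500:768]=cv2.resize(b[115:180,200:267],(268,260),interpolation=cv2.INTER_CUBIC)
o[280:480,500:768]=cv2.resize(c[190:250,278:345],(268,200),interpolation=cv2.INTER_CUBIC)
cv2.imwrite('pics/w4.png',o)
E
```

```text
{'t': 8.35, 'tcp_pos': array([ 0.58261268, -0.11799859,  0.17647679]), 'tool_rot': array([ 0.48851207,  0.51079163, -0.48785383,  0.51229534]), 'finger_gap': 0.22649633288085966, 'force': array([ 0.65362733, -0.89105165, -0.73879453])}
```

View pics/w4.png

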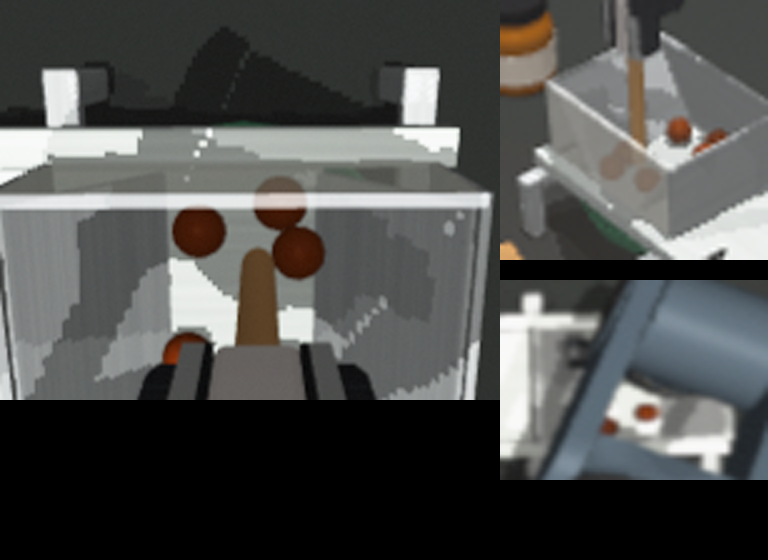

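The nuts have been shifted well and none are out; the tip is at hopper height of about 73 mm. I'll make wider rounds next.

>>> arm_command --series '[[[0,3.8,-5.3,0],[0,4,-6,0],[0,-10,-5,0],[0,-14,-1,0],[0,-14,1,0],[0,-10,5,0],[0,0,12,0],[0,10,5,0],[0,14,1,0],[0,14,-1,0]]]'

```text
t: 9.5
tcp_pos: [0.5784, -0.1235, 0.1761]
tool_rot: [0.488, 0.513, -0.489, 0.51]
force: [-4.4, 1.5, 2.1]
finger_gap: 0.229
```

>>> arm_command --series '[[[0,10,-7,0],[0,-11.5,-1,0],[0,-11.5,-1,0],[0,-11.5,-1,0],[0,-11.5,-1,0],[0,11,0,0],[0,11,0,0],[0,11,0,0],[0,11,0,0],[0,-12,0,0]]]'

```text
t: 10.5
tcp_pos: [0.5779, -0.1126, 0.1766]
tool_rot: [0.488, 0.51, -0.487, 0.514]
force: [-0.4, -0.2, -0.3]
finger_gap: 0.224
```

>>> arm_command --series '[[[0,0,0,0],[-8,0,0,0],[-15,0,0,0],[-25,0,0,0],[-25,0,0,0],[-15,0,0,0],[-8,0,0,0],[0,0,0,0]]]'

```text
t: 11.3
tcp_pos: [0.5745, -0.1122, 0.2739]
tool_rot: [0.488, 0.511, -0.488, 0.513]
force: [1.0, 0.9, -0.7]
finger_gap: 0.228
```

```bash
python3 - <<'E'
from h import *
s=status.sense();print({k:s[k] for k in('t','q','tcp_pos','tool_rot','finger_gap','force')})
a=snapshot('wrist')[:,:,::-1];cv2.imwrite('pics/w5.png',cv2.resize(a,(768,576),interpolation=cv2.INTER_CUBIC))
h=cv2.cvtColor(a[:250].copy(),cv2.COLOR_BGR2HSV)
m=cv2.inRange(h,(3,170,40),(12,255,170));m[:,:170]=0;m[:,350:]=0
n,_,st,c=cv2.connectedComponentsWithStats(m)
print([(st[i].tolist(),c[i].round(1).tolist()) for i in range(1,n) if st[i][4]>15])
M=R.from_quat(s['tool_rot']).as_matrix();t=np.array([.507,.3515,.268]);print((t-s['tcp_pos'])@M*1e3)
E
```

```text
{'t': 11.3, 'q': array([-3.83674704e-01,  4.26359240e-01,  1.48686983e+00,  4.11596932e-05,
        1.22537534e+00,  1.13940030e+00]), 'tcp_pos': array([ 0.57447609, -0.11218912,  0.27386178]), 'tool_rot': array([ 0.488334  ,  0.510806  , -0.48752897,  0.51275983]), 'finger_gap': 0.22832912793532728, 'force': array([ 0.99348393,  0.85597377, -0.73015739])}
[([229, 147, 15, 12, 148], [236.3, 152.1]), ([256, 147, 15, 10, 122], [262.9, 150.9]), ([262, 157, 14, 14, 160], [268.7, 163.9]), ([230, 189, 16, 28, 253], [238.0, 201.2]), ([259, 195, 14, 14, 121], [265.7, 201.5])]
[   5.17177675  -45.30135185 -466.38612903]
```

>>> arm_command --series '[[[0,-1.5,-15,0],[0,-3,-30,0],[0,-4.4,-45,0],[0,-4.4,-45,0],[0,-4.4,-45,0],[0,-4.4,-45,0],[0,-4.4,-45,0],[0,-4.4,-45,0],[0,-4.4,-45,0],[0,-4.4,-45,0]]]'

```text
t: 12.35
tcp_pos: [0.5127, 0.293, 0.271]
tool_rot: [0.487, 0.513, -0.489, 0.511]
force: [0.7, -0.1, -0.2]
finger_gap: 0.227
```

>>> arm_command --series '[[[0,-3.4,-35,0],[0,-2,-20,0],[0,-0.2,-6.4,0],[15,0,0,0],[25,0,0,0],[25,0,0,0],[20,0,0,0],[8,0,0,0],[0,0,0,0],[0,0,0,0]]]'

```text
t: 13.35
tcp_pos: [0.5069, 0.3516, 0.1799]
tool_rot: [0.488, 0.512, -0.488, 0.512]
force: [0.1, -0.2, 0.3]
finger_gap: 0.226
```

```bash
python3 - <<'E'
from h import *
s=status.sense();print({k:s[k] for k in('t','q','tcp_pos','tool_rot','finger_gap','force')})
a=snapshot('wrist')[:,:,::-1];b=snapshot('scene')[:,:,::-1]
o=np.zeros((600,800,3),np.uint8)
o[:450,:450]=cv2.resize(a[130:280,180:330],(450,450),interpolation=cv2.INTER_CUBIC)
o[:350,450:800]=cv2.resize(b[195:265,340:410],(350,350),interpolation=cv2.INTER_CUBIC)
cv2.imwrite('pics/w6.png',o)
M=R.from_quat(s['tool_rot']).as_matrix();t=np.array([.5070,.3515,.1133]);print((t-s['tcp_pos'])@M*1e3)
E
```

```text
{'t': 13.35, 'q': array([ 4.25608344e-01,  5.76189954e-01,  1.50430304e+00, -5.69833671e-05,
        1.06026966e+00,  1.94907899e+00]), 'tcp_pos': array([0.50688784, 0.35163685, 0.17985195]), 'tool_rot': array([ 0.48828811,  0.51157099, -0.48775699,  0.51182318]), 'finger_gap': 0.2260749303404499, 'force': array([ 0.13812893, -0.17770276,  0.25421971])}
[6.65519693e+01 5.30048928e-02 1.59330736e-01]
```

View pics/w6.png

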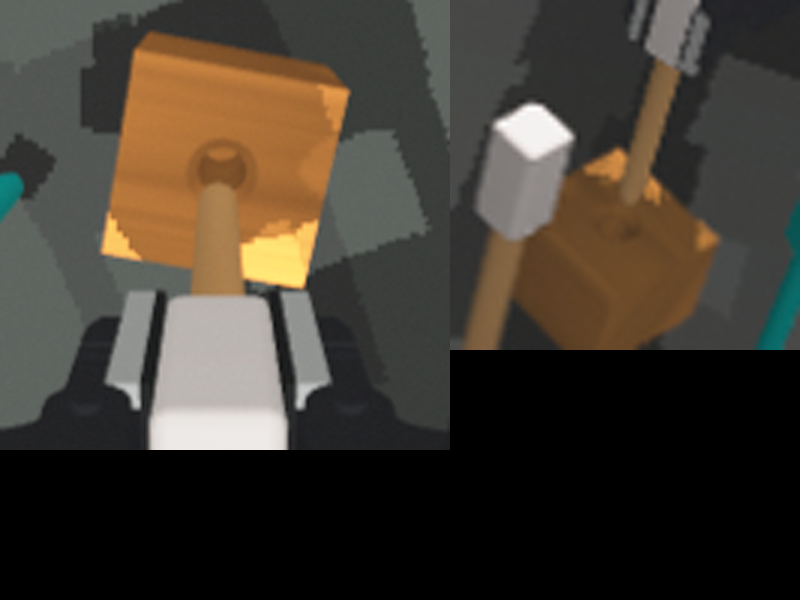

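The rod tip is at about (217,192) and the hole mouth at (222,172) in the wrist crop, so the tip is poised just in front of and above the hole. I'll check the offset.

```bash
python3 - <<'E'
from h import *
s=status.sense();u=lambda p:(np.float64(p)+.5)/3-.5+[180,130]
M=R.from_quat(s['tool_rot']).as_matrix();f=lambda g:(g-s['tcp_pos'])@M*1e3
print(f(at('wrist',u([[222,172]]),.06,s)),f(at('wrist',u([[217,192]]),.0769,s)))
E
```

```text
[[ 1.20584871e+02 -5.41995485e-01  1.05278470e-01]] [[103.68193664  -2.42138217  -1.53414532]]
```

>>> arm_command --series '[[[5,1,1,0],[10,0,0,0],[10,0,0,0],[10,0,0,0],[10,0,0,0],[10,-0.5,-0.5,0],[6,0,0,0],[3,0,0,0],[0,0,0,0]]]'

```text
t: 14.35
tcp_pos: [0.507, 0.3511, 0.1148]
tool_rot: [0.488, 0.512, -0.488, 0.512]
force: [1.0, 0.2, -0.2]
finger_gap: 0.226
```

>>> arm_command --series '[[[0,0,0,0],[0,0,0,0],[0,0,0,0],[0,0,0,0],[0,0,0,0],[0,0,0,0]]]' --jaw 60

```text
t: 14.95
tcp_pos: [0.5069, 0.3513, 0.1154]
tool_rot: [0.488, 0.512, -0.488, 0.512]
force: [0.8, 0.2, 0.7]
finger_gap: 0.601
```

>>> arm_command --series '[[[-5,0,0,0],[-10,0,0,0],[-15,0,0,0],[-25,0,0,0],[-25,0,0,0],[-15,0,0,0],[-5,0,0,0],[0,0,0,0]]]'

```text
t: 15.75
tcp_pos: [0.5073, 0.3515, 0.2166]
tool_rot: [0.489, 0.512, -0.487, 0.512]
force: [0.5, -0.9, -0.9]
finger_gap: 0.601
```

```bash
python3 - <<'E'
from h import *
s=status.sense();print({k:s[k] for k in('t','q','tcp_pos','tool_rot','finger_gap','force')})
a=snapshot('wrist')[:,:,::-1];b=snapshot('scene')[:,:,::-1]
cv2.imwrite('pics/w7.png',a)
o=np.zeros((450,800,3),np.uint8)
o[:450,:450]=cv2.resize(a[130:280,180:330],(450,450),interpolation=cv2.INTER_CUBIC)
o[:350,450:800]=cv2.resize(b[195:265,340:410],(350,350),interpolation=cv2.INTER_CUBIC)
cv2.imwrite('pics/w7c.png',o)
M=R.from_quat(s['tool_rot']).as_matrix();t=np.array([.557,.0364,.2]);print((t-s['tcp_pos'])@M*1e3)
# does the scene picture of the stick match the start?
b0=cv2.imread('pics/scene0.png');print(np.abs(b[205:255,360:390].astype(int)-b0[205:255,360:390]).mean())
def cen(im):
    g=im[205:232,366:392];m=(g.min(2)>120);y,x=np.nonzero(m);return x.mean()+366,y.mean()+205,m.sum()
print(cen(b0),cen(b))
E
```

```text
{'t': 15.75, 'q': array([4.25053684e-01, 5.32237201e-01, 1.47026288e+00, 4.19538285e-06,
       1.13668249e+00, 1.94798320e+00]), 'tcp_pos': array([0.507327  , 0.35148362, 0.21663867]), 'tool_rot': array([ 0.4886818 ,  0.51150337, -0.48710088,  0.51213976]), 'finger_gap': 0.6006280902084001, 'force': array([ 0.4772989 , -0.90077804, -0.85952354])}
[ 16.43336843  34.50334355 317.11417587]
30.642222222222223
(np.float64(379.36309523809524), np.float64(217.89285714285714), np.int64(168)) (np.float64(379.9685534591195), np.float64(217.74842767295598), np.int64(159))
```

The stick stands in its hole again: its grip is back at the same scene pixel, within 0.6 px. Now to the gate handle.

>>> arm_command --series '[[[0,1.5,15,0],[0,3,30,0],[0,5,45,0],[0,5,45,0],[0,5,45,0],[0,5,45,0],[0,5,45,0],[0,3,30,0],[0,2,15,0],[0,0,2,0]]]'

```text
t: 16.85
tcp_pos: [0.5564, 0.0343, 0.2147]
tool_rot: [0.489, 0.511, -0.489, 0.511]
force: [-1.1, 1.3, 0.3]
finger_gap: 0.598
```

>>> arm_command --series '[[[10,0,0,0],[15,0,0,0],[15,0,0,0],[10,0,0,0],[5,0,0,0],[0,0,0,0]]]'

```text
t: 17.45
tcp_pos: [0.5558, 0.0373, 0.1594]
tool_rot: [0.487, 0.513, -0.488, 0.512]
force: [-0.2, 0.1, 0.7]
finger_gap: 0.598
```

```bash
python3 - <<'E'
from h import *
np.set_printoptions(precision=4,suppress=True)
s=status.sense();print({k:s[k] for k in('t','q','tcp_pos','finger_gap','force')})
a=snapshot('wrist')[:,:,::-1];cv2.imwrite('pics/w8.png',cv2.resize(a,(768,576),interpolation=cv2.INTER_CUBIC))
E
```

```text
{'t': 17.45, 'q': array([-0.1337,  0.5335,  1.6729,  0.0002,  0.9371,  1.3878]), 'tcp_pos': array([0.5558, 0.0373, 0.1594]), 'finger_gap': 0.5975962539077728, 'force': array([-0.2016,  0.102 ,  0.7452])}
```

View pics/w8.png

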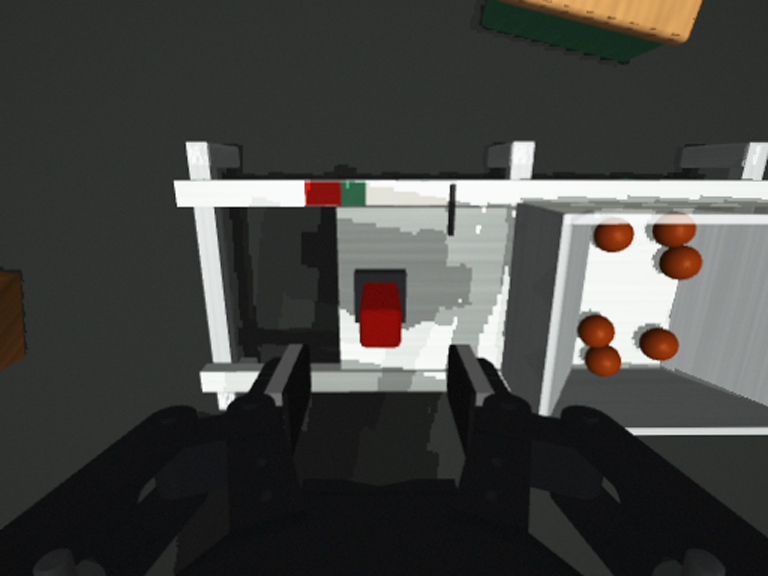

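The post top is centred between the jaws at (381,328), the pointer is at (452,210), the green band is at (353,193), and all six nuts are in the hopper.

```bash
python3 - <<'E'
from h import *
np.set_printoptions(precision=1,suppress=True)
s=status.sense();u=lambda p:(np.float64(p)+.5)/1.5-.5
M=R.from_quat(s['tool_rot']).as_matrix();f=lambda g:(g-s['tcp_pos'])@M*1e3
print(f(at('wrist',u([[361,309],[400,309],[400,347],[362,347],[381,328]]),.124,s)))
g=f(at('wrist',u([[452,195],[341,193],[365,193]]),.066,s));print(g)
E
```

```text
[[ 36.1   9.   -9.4]
 [ 36.1   9.    8.5]
 [ 36.1 -10.    8.8]
 [ 36.1 -10.   -9.1]
 [ 36.1  -0.4  -0.2]]
[[ 94.   56.6  39.9]
 [ 94.1  57.7 -22.4]
 [ 94.   57.7  -9. ]]
```

>>> arm_command --series '[[[10,0,0,0],[18,0,0,0],[18,0,0,0],[14,0,0,0],[8,0,0,0],[2,0,0,0],[0,0,0,0]]]'

```text
t: 18.2
tcp_pos: [0.5567, 0.0362, 0.0903]
tool_rot: [0.488, 0.512, -0.488, 0.512]
force: [0.6, 0.2, -1.0]
finger_gap: 0.597
```

>>> arm_command --series '[[[0,0,0,0],[0,0,0,0],[0,0,0,0],[0,0,0,0],[0,0,0,0],[0,0,0,0],[0,0,0,0]]]' --jaw 0 --force 60

```text
t: 18.9
tcp_pos: [0.557, 0.0367, 0.0912]
tool_rot: [0.488, 0.511, -0.487, 0.512]
force: [-0.8, 3.4, 6.1]
finger_gap: 0.221
```

>>> arm_command --series '[[[0,0,-5,0],[0,0,-8,0],[0,0,-9,0],[0,0,-9,0],[0,0,-9,0],[0,0,-8,0],[0,0,-5,0],[0,0,-2,0],[0,0,0,0],[0,0,0,0]]]'

```text
t: 19.9
tcp_pos: [0.5544, 0.0886, 0.0911]
tool_rot: [0.487, 0.511, -0.488, 0.513]
force: [-1.7, -9.1, 5.7]
finger_gap: 0.225
```

>>> arm_command --series '[[[0,0,0,0],[0,0,0,0],[0,0,0,0],[0,0,0,0],[0,0,0,0],[0,0,0,0],[0,0,0,0],[0,0,0,0],[0,0,0,0],[0,0,0,0]]]'

```text
t: 20.9
tcp_pos: [0.5545, 0.0884, 0.0911]
tool_rot: [0.487, 0.511, -0.488, 0.513]
force: [-1.3, -9.5, 5.6]
finger_gap: 0.227
```

```bash
python3 - <<'E'
from h import *
np.set_printoptions(precision=4,suppress=True)
s=status.sense();print({k:s[k] for k in('t','tcp_pos','tool_rot','finger_gap','force')})
print('moved',np.hypot(*(s['tcp_pos'][:2]-[.557,.0365])))
a=snapshot('wrist')[:,:,::-1];b=snapshot('scene')[:,:,::-1];c=snapshot('top')[:,:,::-1]
cv2.imwrite('pics/s9.png',b);cv2.imwrite('pics/w9.png',a);cv2.imwrite('pics/t9.png',c)
o=np.zeros((600,800,3),np.uint8)
o[:300,:400]=cv2.resize(a,(400,300),interpolation=cv2.INTER_AREA)
o[:300,400:]=cv2.resize(a[60:180,180:340],(400,300),interpolation=cv2.INTER_CUBIC)
o[300:,:400]=cv2.resize(b[120:240,195:355],(400,300),interpolation=cv2.INTER_CUBIC)
o[300:,400:]=cv2.resize(c[170:260,225:345],(400,300),interpolation=cv2.INTER_CUBIC)
cv2.imwrite('pics/w9m.png',o)
E
```

```text
{'t': 20.9, 'tcp_pos': array([0.5545, 0.0884, 0.0911]), 'tool_rot': array([ 0.4869,  0.5108, -0.4884,  0.5133]), 'finger_gap': 0.22704882854365876, 'force': array([-1.323 , -9.4542,  5.5722])}
moved 0.051997157367579705
```

View pics/w9m.png

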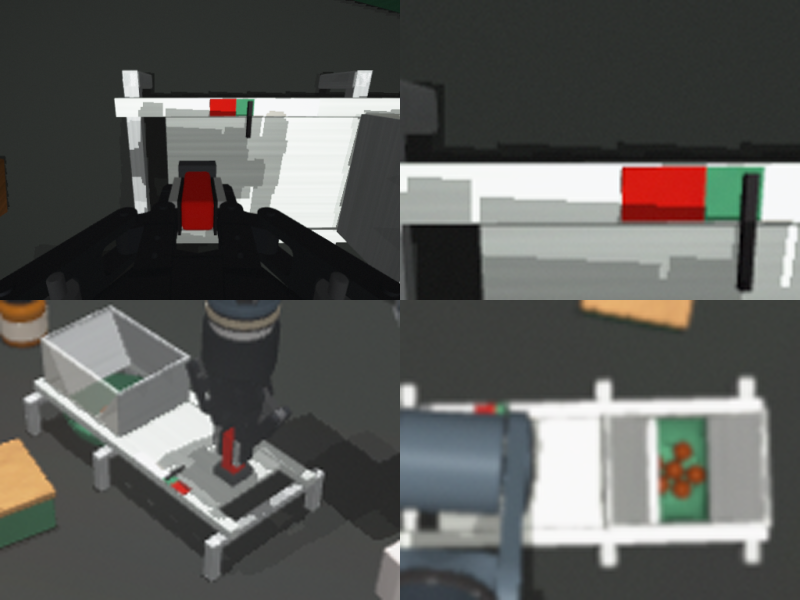

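The pointer (crop x 749) lies inside the green band (706–763) at about 51.5 mm of travel, and the nuts are in the bowl. I'll nudge about 3.5 mm further to the middle and hold.

>>> arm_command --series '[[[0,0,-1,0],[0,0,-1,0],[0,0,-1,0],[0,0,-0.5,0],[0,0,0,0],[0,0,0,0],[0,0,0,0],[0,0,0,0],[0,0,0,0],[0,0,0,0]]]'

```text
t: 22.05
tcp_pos: [0.5543, 0.0918, 0.0912]
tool_rot: [0.487, 0.511, -0.488, 0.513]
force: [-1.4, -9.7, 5.0]
finger_gap: 0.228
```

>>> arm_command --series '[[[0,0,0,0],[0,0,0,0],[0,0,0,0],[0,0,0,0],[0,0,0,0],[0,0,0,0],[0,0,0,0],[0,0,0,0],[0,0,0,0],[0,0,0,0]]]'

```text
t: 23.05
tcp_pos: [0.5543, 0.0918, 0.0911]
tool_rot: [0.487, 0.511, -0.488, 0.513]
force: [-1.1, -10.1, 5.3]
finger_gap: 0.223
```

>>> arm_command --series '[[[0,0,0,0],[0,0,0,0],[0,0,0,0],[0,0,0,0],[0,0,0,0],[0,0,0,0],[0,0,0,0],[0,0,0,0],[0,0,0,0],[0,0,0,0]]]'

```text
t: 24.05
tcp_pos: [0.5543, 0.0918, 0.0912]
tool_rot: [0.487, 0.511, -0.489, 0.513]
force: [-1.1, -8.7, 6.1]
finger_gap: 0.227
```

```bash
python3 - <<'E'
from h import *
np.set_printoptions(precision=4,suppress=True)
s=status.sense();print({k:s[k] for k in('t','tcp_pos','qd','finger_gap','force')})
print('moved',np.hypot(*(s['tcp_pos'][:2]-[.557,.0365])))
a=snapshot('wrist')[:,:,::-1];c=snapshot('top')[:,:,::-1]
r=a[134:140].astype(int).mean(0)[255:345];i=np.arange(255,345)
gr=i[(r[:,1]>r[:,2]+30)&(r[:,1]>r[:,0]+10)];rd=i[(r[:,2]>r[:,1]+80)];dk=i[(r.max(1)<70)]
print('green',gr.min(),gr.max(),'red',rd.min(),rd.max(),'pointer',dk)
h=cv2.cvtColor(c,cv2.COLOR_BGR2HSV);m=cv2.inRange(h,(2,120,40),(14,255,220))
for n,k in(('t9',cv2.imread('pics/t9.png')),('now',c)):
    m=cv2.inRange(cv2.cvtColor(k,cv2.COLOR_BGR2HSV),(2,120,40),(14,255,220))[205:240,295:325]
    m0=cv2.resize(k[195:250,290:335],None,fx=4,fy=4)
    ar=m.sum()//255;ys,xs=np.nonzero(m);print(n,'nut area',ar,xs.min()+295,xs.max()+295,ys.min()+205,ys.max()+205)
m=cv2.inRange(cv2.cvtColor(cv2.imread('pics/top0.png'),cv2.COLOR_BGR2HSV),(2,120,40),(14,255,220))[205:240,295:325];print('6 nuts at start area',m.sum()//255)
k=c[205:240,295:328];g=cv2.inRange(cv2.cvtColor(k,cv2.COLOR_BGR2HSV),(2,120,40),(14,255,220))
for row in g:print(''.join('#' if v else '.' for v in row))
E
```

```text
{'t': 24.05, 'tcp_pos': array([0.5543, 0.0918, 0.0912]), 'qd': array([-0.0003,  0.0011,  0.0001, -0.0013, -0.0007, -0.0006]), 'finger_gap': 0.22668526154329025, 'force': array([-1.1334, -8.6742,  6.1059])}
moved 0.05538744961532518
green 308 330 red 274 307 pointer [316 317 318 319 320 321 322]
t9 nut area 99 303 316 213 228
now nut area 108 302 316 213 228
6 nuts at start area 74
.................................
.................................
.................................
.................................
.................................
.................................
.................................
.................................
.............###.................
.............####................
.............####................
.............####................
.......#.....###.................
.......#....##...................
.......##.####...................
.......#.######..###.............
..........#####.#####............
.........######.######...........
.......#######..#####............
.......###...#######.............
.......####.#####................
.......###..#####................
........#...#####................
.............###.................
.................................
.................................
.................................
.................................
.................................
.................................
.................................
.................................
.................................
.................................
.................................
```

The pointer (px 319) is centred in the green band (308–330), the gate has been held for over 4 s, and the nuts lie as a flat cluster in the bowl. I'm handing it in.

```bash
python3 -c "
from station import ticket,status
print(ticket.sign_off());s=status.sense();print(s['t'],s['tcp_pos'],s['force'],s['finger_gap'])"
```

```text
the job is handed in; nothing more can be done
None
the job is handed in; nothing more can be done
```

The job is handed in, with the gripper still holding the gate at about 55 mm of travel at t ≈ 24 s. I used the smaller white stick from the stand and stirred two rounds plus a straight stroke each way, reaching about ±20–24 mm in x. Then I stood the stick back in its hole, let go and pulled the gate.

What my last checks showed:
- **Stick:** after release, its grip was back within 0.6 px of its starting place in the scene picture.
- **Gate:** the pointer was at pixel 319 in the green band (308–330), the hand had moved 55.4 mm and the pull was about 9–10 N, as the spring should give. The first pull stopped at about 52 mm because of give in the arm, so I added 3.5 mm.
- **Chestnuts:** all six were in the hopper before I opened the gate. Afterwards the top camera showed a cluster in the bowl consistent with six. Two are partly hidden by the gate's edge, so I read that count off a partly covered picture.
- **Bowl, jar, scanner and meal box:** nothing touched them that I noticed, but I did not re-measure their positions at the end.

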